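Stand a tilting lattice frame on its kickstand and hold it

ROBOT

A 6-joint arm with a two-finger parallel gripper is mounted at the origin on the work surface. World frame = base frame: x ahead of the robot, y to its left, z up, the work surface at z = 0. Lengths are in mm, angles in degrees, forces in N, time in s.
With the tool pointing down it reaches from about 300 to 850 mm from the base axis. Payload 4.2 kg.
Tool frame: the origin (TCP) lies midway between the tips of the shut fingers; the grasp point (between the pads) lies 19 mm behind it (env.grasp_offset is the distance from the TCP to the grasp point, in mm); z points along the fingers, y is the line along which they close (so a half turn about z gives the same grasp; the last joint's range is limited). The gripper opens to 91 mm and grips with 3 to 60 N. Pads are 32 mm wide; open, the fingers measure 118 mm over their backs; the gripper's body (76 mm by 178 mm) begins 60 mm behind the grasp point.
Start: joints at [-67.093, 18.312, 89.639, -0, 72.044, -1.146], TCP at [234.362, -525.088, 213.976] pointing down, gripper open.
Joint ranges: [-177.97, 177.97], [-48.28, 115.42], [12.27, 149.76], [-77.06, 257.06], [2.81, 150.46], [-146.56, 146.56]. Speed limits (degrees/s): [147.25, 147.25, 180, 180, 180, 180].

INTERFACE

Orientations are given as [roll, pitch, yaw] about the fixed x, y, z axes, in that order (R = Rz(yaw) Ry(pitch) Rx(roll)).
In Python, from workcell import env, optics gives the robot as it stands. The module is installed in compiled form; this text tells all that it offers.
- The arm moves only by the tool send_rows, never from a script. Its argument "targets" is a list that holds one entry, the list of rows, each a list of 7 numbers: the turn, a rotation vector about the world's x, y, z scaled (see below), then the shift along the world's x, y, z scaled (see below), then the closure, from -1 (fully open) to 1 (shut). In form: [[[rx, ry, rz, x, y, z, gripper], ...]]. A call has 1 to 12 rows; each row shifts and turns the commanded pose from where the row before left it; what a row does not reach is not made up. The controller multiplies each number of a shift by 0.2 m and each number of a turn by pi/2 rad. A row lasts 1/10 s, in which the tool goes at most 50 mm and 8.59 degrees, less where a joint would pass 70% of its speed; a pose out of reach is approached as far as the arm can. A call with a number of a shift or a turn outside -1 to 1 is refused whole. A call with a gripper value outside its range is refused whole. The fingers move at their own pace and stop on an object; "grip_force" is the grip in N (left out, the last holds). Time passes only in rows, so rows that do not move let the fingers close. It gives the time, the measured TCP pose, the force, the opening and the grip force at its end, in the units of the state.
- env.state(): the state, without advancing time (a new reading comes with each control period).
- optics.grab_frame(name): name is "scene" or "top" or "wrist"; returns (picture, depth): 400x640x3 uint8, red, green, blue; 400x640 float32, mm along the optical axis (not along the pixel's ray), 0 where there is no reading.
- optics.camera_info(name): a dict with "camera_matrix" (3x3 intrinsics, pixels), "R" (3x3) and "t" (3): a world point X has camera coordinates R X + t; the wrist camera has in their place "mount" (4x4, takes a point from camera to tool coordinates, whose origin is the TCP and whose axes are the flange's). Camera axes: x right, y down, z forward; pixel columns grow to the right and rows downward; lengths in mm; the calibration is good to about 2 mm. A picture is of the moment at which its call begins: read the wrist's pose just before it. camera_info takes no time and is no camera call.
- env.job_done(): hands the job in; it is judged then, once.
Trained networks look in the newest picture that a camera, given by its name, has taken for a name from the list of things; names that differ only in an ending like _2 or _b are one class to them, and where a whole thing is asked for, a point or a joint stands for the part that bears it (a point fixed in the world has none). Each returns a list of dicts, best first, with "conf" (0 to 1); they miss things now and then, are a little off and sometimes report something else, mostly with a low value. They report only what shows in the picture. A call takes as long as a camera call.
- optics.silhouettes(camera, name): "mask" (400x640 bool, what is visible of it) and "at" ([column, row] in pixels, amid what is visible of it).
- optics.place_of(camera, name): "at" ([column, row] in pixels: a listed point, or the origin of a listed thing).
The state is a dict: "time_s": time; "qpos": joint angles; "qvel": joint speeds; "effort": joint torques, N m; "ee_pos": TCP position; "ee_rot": TCP orientation; "force": force on the tool from outside, world axes, zero at the start; "torque": the same for the moment, N m; "gripper_width": finger opening in mm; "gripper_force": force on a finger pad.
Only numpy, scipy, OpenCV 4.12 (cv2) and the standard library are available. Lean on these libraries where they do the work, as an engineer would, in place of code of your own. Each camera call takes 0.05 s, during which the arm holds its last target. There are 200 camera calls.

TASK

The small hinged lattice frame with the condenser is leaning back away from its kickstand. While it still leans, flip its folded kickstand down over centre until it snaps fully down; then raise the frame by its top rail until it is upright with the kickstand's foot on the base plate. Finish while still holding the top rail there, because the frame falls back if let go, and leave the other glassware and tools alone.

Things in the scene. Friction and masses are not known exactly. Their poses are not given: they have to be found in the camera images.
- base: Fixed dark steel base plate, 270 x 220 x 12 mm. Origin on the bench; x axis points to the side the frame leans to (back), the plate reaching from x = -140 to +130 mm and y = -110 to +110 mm. The frame's hinge line runs along y through (0, 0, 30 mm), between small steel lugs at y = +-80 mm.
- frame (a joint): Lean of the frame, rad: 0 = upright, positive = leaning back (base +x), 0.55 = rear stop and start, -0.3 = front stop. Its weight (0.95 kg, about 15 % either way) and a spring pull it back at all angles: about 3 to 7 N at the rail. Kickstand down, its foot meets the base plate at 0 and stops it tipping forward; folded, it would go on.
- rail: Top rail of the frame: a round aluminium sleeve, 16 mm thick, 134 mm long along its y (base y), turning freely on its bar, between dark blocks on the two 12 mm posts at y = +-80 mm. Origin at its middle on its axis, 220 mm from the hinge line: 250 mm above the bench when upright, 218 mm at the start. The 36 mm condenser behind the frame at y = +20 mm ends 43 mm below it.
- leg_hub (a point): Centre of the kickstand's hub, on its pivot axis, 50 mm in front of the frame's plane, 100 mm from the hinge line and at y = -50 mm. Axes turn with the frame: x back (pivot axis), y along the rail, z up along the posts.
- leg_foot (a point): Centre of the 18 mm rubber ball foot at the kickstand's end. The kickstand is a 12 mm steel rod from hub to foot, 110 mm from the pivot axis, slanting forward (in hub axes: x from -16 mm at 20 mm out to -52 mm at 110 mm out). Folded, it points to hub +y, rising 0.15 rad towards hub +z.
- leg (a joint): Kickstand angle, rad, about hub x: 0 = folded (start), growing as it swings from hub +y down towards hub -z; 1.72 = along -z, 1.84 = stop, fully down, just past that. An over-centre spring strut at the hub drives it back to 0 below about 0.8 and on to 1.84 above; it takes about 3 to 6 N at 75 mm from the pivot at first, less near the centre.
- beaker: Glass beaker, 66 mm wide, 85 mm high, beside the base plate; a bystander, origin under its middle. Leave it alone.
- flask: Green conical flask, 72 mm wide, 100 mm high, on the other side of the plate; a bystander, origin under its middle. Leave it alone.
- cork_ring: Cork ring, 90 mm wide, 25 mm high, behind the plate; a bystander, origin under its middle. Leave it alone.
- boss: Small dark boss head with a screw, about 60 mm long and 24 mm high, behind the plate; a bystander, origin under its middle. Leave it alone.
- stopper: Rubber stopper, 38 mm wide, 28 mm high, beside the plate's front; a bystander, origin under its middle. Leave it alone.
- reagent: Amber jar with a black cap, 60 mm wide, 120 mm high, far to the left; a bystander, origin under its middle. Leave it alone.
- spatula: Steel spatula, 170 mm long, lying far to the right; a bystander, origin under its middle. Leave it alone.

How it is judged (in metres and radians):
On the way, in this order (a step that is already met when the one before it is completed fails the run):
1. the kickstand is flipped fully down while the frame still leans back (value of joint leg above 1.72 rad and value of joint frame above 0.35 rad), for 0.2 s.
2. the frame is raised upright, held at its top rail (value of joint frame between -0.07 and 0.07 rad and value of joint leg above 1.72 rad and contact force between the fingers and rail above 0.5 N), for 0.3 s.
At the end, for the whole second after the job is handed in: The kickstand is past its dead point and down (above 1.72 rad), the frame is upright within 0.07 rad and still, and the fingers are holding its top rail (more than 0.5 N) (all of step 2 and velocity of joint frame between -0.1 and 0.1 rad/s); the arm keeps its last pose, push and grip.
It fails at once if a beaker, flask or reagent jar is knocked over or shoved away (over 40 mm) (distance of any of beaker, flask, reagent from where it was at the start of the episode above 0.04 m or angle between any of beaker, flask, reagent's own z axis and vertical above 0.6 rad).
It fails at once if the cork ring, boss head, stopper or spatula is shoved away (over 40 mm) (distance of any of cork_ring, boss, stopper, spatula from where it was at the start of the episode above 0.04 m).
It also fails if it takes over 48 s, if anything falls off the work surface, if the arm or the gripper's body presses on something with over 40 N, if the wrist force passes 120 N, or if a joint passes its speed limit or range.

## Working session

There is one attempt and no reset: what is moved stays moved. The work goes in short steps, Python scripts to look and compute and a tool call to move; the robot and the scene stay as the last step left them, time stands still between calls to the robot, and variables do not carry over. Pictures are saved under pics/ and viewed, at most 10 in all, crops included, and the job is handed in when it is done.

Besides the shell and the picture viewer there is one more tool, called by a JSON object that holds its "name" and its "arguments". send_rows: Moves the arm, as the interface text tells. Its arguments: {"type":"object","properties":{"targets":{"type":"array"},"grip_force":{"type":"number"}},"required":["targets"]}

```bash
mkdir -p pics; cat > h.py <<'E'
import numpy as np, cv2
from workcell import env, optics
def back(cam,px,d):
    c=optics.camera_info(cam);K=np.array(c["camera_matrix"])
    p=np.linalg.inv(K)@[px[0],px[1],1]*d
    return np.array(c["R"]).T@(p-np.array(c["t"]))
def dep(D,px,r=2):
    u,v=map(int,np.round(px));w=D[max(v-r,0):v+r+1,max(u-r,0):u+r+1];w=w[w>0]
    return float(np.median(w)) if w.size else 0
def save(n,im): cv2.imwrite("pics/"+n,im[:,:,::-1])
E
python3 - <<'E'
from h import *
for cam in("scene","top"):
    im,D=optics.grab_frame(cam);save(cam+"1.png",im)
    for n in "base rail leg_hub leg_foot beaker flask cork_ring boss stopper reagent spatula".split():
        for r in optics.place_of(cam,n)[:1]:
            d=dep(D,r["at"]);print(cam,n,round(r["conf"],2),np.round(r["at"]),round(d),np.round(back(cam,r["at"],d)))
print(env.state()); print(env.grasp_offset)
E
```

```text
scene base 0.82 [354. 233.] 1087 [601. 178. 225.]
scene rail 0.56 [338. 230.] 1106 [615. 137. 213.]
scene leg_hub 0.82 [340. 206.] 1223 [515.  68. 153.]
scene leg_foot 0.44 [380. 206.] 1182 [459. 168. 185.]
scene beaker 0.67 [396. 266.] 1213 [523. 295.  57.]
scene flask 0.58 [306. 204.] 1367 [521. -72.  40.]
scene cork_ring 0.86 [304. 270.] 1273 [696.  74.  -1.]
scene boss 0.73 [347. 294.] 1200 [678. 231.  24.]
scene stopper 0.4 [406. 239.] 1304 [405. 260.  22.]
scene reagent 0.57 [439. 327.] 1100 [603. 488.  66.]
scene spatula 0.97 [250. 142.] 1578 [ 427. -447.    4.]
top base 0.7 [300. 216.] 1511 [501. 102.  15.]
top rail 0.57 [290. 184.] 1311 [604. 123. 219.]
top leg_hub 0.88 [307. 212.] 1376 [515.  66. 149.]
top leg_foot 0.74 [278. 228.] 1340 [458. 160. 185.]
top beaker 0.78 [253. 216.] 1527 [496. 284.   3.]
top flask 0.79 [352. 214.] 1424 [515. -88.  98.]
top cork_ring 0.81 [309. 165.] 1534 [699.  75.  -1.]
top boss 0.38 [273. 169.] 1514 [678. 208.  21.]
top stopper 0.57 [258. 246.] 1497 [384. 254.  27.]
top reagent 0.89 [200. 193.] 1442 [574. 459.  95.]
top spatula 0.59 [446. 236.] 1510 [ 444. -454.    1.]
{'time_s': 1.2, 'qpos': array([-6.70949406e+01,  1.83117776e+01,  8.96394778e+01, -2.07058668e-03,
        7.20422829e+01, -1.14686640e+00]), 'qvel': array([ 0.01403704,  0.02771516,  0.07523952,  0.00254307, -0.0044475 ,
       -0.02607249]), 'effort': array([ 1.62498440e-03, -4.12355447e+01, -2.32225960e+01,  7.29800365e-02,
        3.77595902e-02,  5.21817213e-06]), 'ee_pos': array([ 234.33957161, -525.10508814,  213.97391127]), 'ee_rot': array([1.79993579e+02, 2.09872553e-03, 2.40525640e+01]), 'force': array([-0.80275631,  0.14139538,  0.81011206]), 'torque': array([-0.00664868,  0.01183551, -0.00324856]), 'gripper_force': 0.0, 'gripper_width': 91.01339814086313}
18.8
```

View pics/scene1.png

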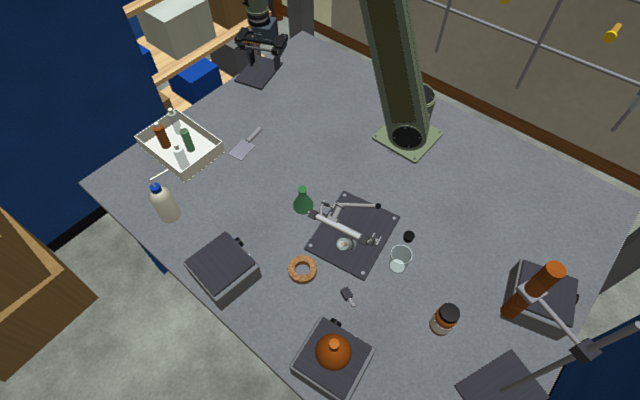

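View pics/top1.png

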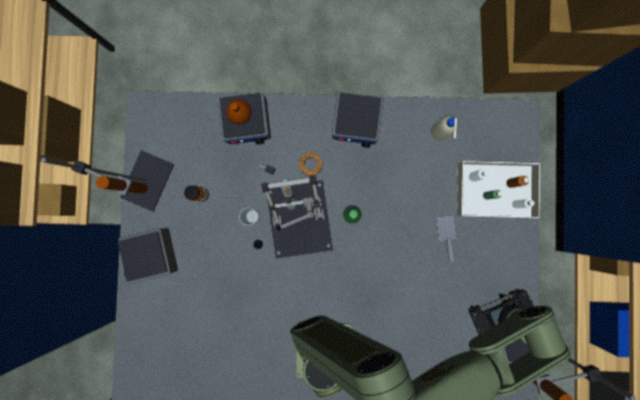

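Both pictures show the plate around (300,216) in top, with the rail behind and the folded kickstand in front. The plate yaw is about 13°. I'll move above it for a closer wrist look.

{"name": "send_rows", "arguments": {"targets": [[[0,0,0.055,0.055,0.2,0.06,1],[0,0,0.055,0.055,0.2,0.06,1],[0,0,0.055,0.055,0.2,0.06,1],[0,0,0.055,0.055,0.2,0.06,1],[0,0,0.055,0.055,0.2,0.06,1],[0,0,0.055,0.055,0.2,0.06,1],[0,0,0.055,0.055,0.2,0.06,1],[0,0,0.055,0.055,0.2,0.06,1],[0,0,0.055,0.055,0.2,0.06,1],[0,0,0.055,0.055,0.2,0.06,1],[0,0,0.055,0.055,0.2,0.06,1],[0,0,0.055,0.055,0.2,0.06,1]]]}}

```text
time_s: 2.4
ee_pos: [366.3, -43.4, 358.8]
ee_rot: [179.9, 0.0, 83.6]
force: [1.4, 0.5, 0.7]
gripper_width: 1.0
gripper_force: 0.0
```

{"name": "send_rows", "arguments": {"targets": [[[0,0,0.055,0.055,0.2,0.06,1],[0,0,0.055,0.055,0.2,0.06,1],[0,0,0.055,0.055,0.2,0.06,1],[0,0,0.055,0.055,0.2,0.06,1],[0,0,0,0,0,0,1],[0,0,0,0,0,0,1]]]}}

```text
time_s: 3.0
ee_pos: [410.3, 115.3, 405.8]
ee_rot: [-180.0, 0.0, 103.3]
force: [-0.8, -0.4, 0.1]
gripper_width: 0.2
gripper_force: 0.0
```

```bash
cat >> h.py <<'E'
from scipy.spatial.transform import Rotation as Ro
from scipy.optimize import least_squares
def wrist():
    s=env.state();T=np.eye(4);T[:3,:3]=Ro.from_euler("xyz",s["ee_rot"],degrees=True).as_matrix();T[:3,3]=s["ee_pos"]
    c=optics.camera_info("wrist");W=T@np.array(c["mount"]);K=np.array(c["camera_matrix"])
    R=W[:3,:3].T;return K,R,-R@W[:3,3]
def fixed(cam):
    c=optics.camera_info(cam);return np.array(c["camera_matrix"]),np.array(c["R"]),np.array(c["t"])
def scenepts(bx,by,a,f=.55,q=0.):
    def fr(x,y,z): return np.array([x*np.cos(f)+z*np.sin(f),y,30-x*np.sin(f)+z*np.cos(f)])
    P={"rail":fr(0,0,220),"leg_hub":fr(-50,-50,100),"leg_foot":fr(-102,-50+110*np.cos(.15-q),100+110*np.sin(.15-q)),
       "rod85":fr(-92,-50+85*np.cos(.15-q),100+85*np.sin(.15-q))}
    M=Ro.from_euler("z",a).as_matrix();return {k:M@v+[bx,by,0] for k,v in P.items()}
def proj(c,X): p=c[0]@(c[1]@X+c[2]);return p[:2]/p[2]
E
python3 - <<'E'
from h import *
s=env.state();print(s["time_s"],s["ee_pos"],s["ee_rot"],s["gripper_width"])
cams={"wrist":wrist(),"top":fixed("top"),"scene":fixed("scene")};obs=[]
for cam in cams:
    im,D=optics.grab_frame(cam)
    if cam=="wrist": save("w1.png",im)
    for n in("rail","leg_hub","leg_foot"):
        for r in optics.place_of(cam,n)[:1]:
            print(cam,n,round(r["conf"],2),np.round(r["at"]),dep(D,r["at"]));obs.append((cam,n,np.array(r["at"])))
def f(p):
    P=scenepts(*p);return np.concatenate([(proj(cams[c],P[n])-a)*(1 if c=="wrist" else 2) for c,n,a in obs])
r=least_squares(f,[495,102,.22],loss="soft_l1",f_scale=4);print(r.x,np.degrees(r.x[2]))
for o,e in zip(obs,f(r.x).reshape(-1,2)):print(o[0],o[1],np.round(e,1))
for q in(0,.3,.6,.9,1.2,1.84):print(q,{k:np.round(v) for k,v in scenepts(*r.x,q=q).items()})
E
```

```text
3.0 [410.28531162 115.30537452 405.77592818] [-1.79969589e+02  3.88539342e-02  1.03336929e+02] 0.1703347825450681
wrist rail 0.58 [490. 207.] 371.0565490722656
wrist leg_hub 0.65 [388. 220.] 445.6206970214844
wrist leg_foot 0.63 [372. 143.] 382.04400634765625
top rail 0.52 [288. 184.] 1310.591552734375
scene rail 0.59 [338. 227.] 1100.34619140625
scene leg_hub 0.86 [338. 206.] 1225.2799072265625
scene leg_foot 0.36 [304. 205.] 1368.564453125
[4.95336942e+02 1.06876927e+02 1.89254445e-01] 10.843480944711855
wrist rail [ 3.9 -1. ]
wrist leg_hub [-2.1  1.7]
wrist leg_foot [-1.1  2.4]
top rail [-0.3 -2.2]
scene rail [-2.  -2.5]
scene leg_hub [1.4 1.8]
scene leg_foot [147.   -0.3]
0 {'rail': array([608., 129., 218.]), 'leg_hub': array([514.,  60., 141.]), 'leg_foot': array([459., 160., 183.]), 'rod85': array([470., 137., 174.])}
0.3 {'rail': array([608., 129., 218.]), 'leg_hub': array([514.,  60., 141.]), 'leg_foot': array([442., 156., 155.]), 'rod85': array([457., 134., 153.])}
0.6 {'rail': array([608., 129., 218.]), 'leg_hub': array([514.,  60., 141.]), 'leg_foot': array([427., 144., 128.]), 'rod85': array([446., 124., 132.])}
0.9 {'rail': array([608., 129., 218.]), 'leg_hub': array([514.,  60., 141.]), 'leg_foot': array([417., 123., 105.]), 'rod85': array([438., 108., 114.])}
1.2 {'rail': array([608., 129., 218.]), 'leg_hub': array([514.,  60., 141.]), 'leg_foot': array([411.,  96.,  87.]), 'rod85': array([433.,  87., 100.])}
1.84 {'rail': array([608., 129., 218.]), 'leg_hub': array([514.,  60., 141.]), 'leg_foot': array([417.,  28.,  75.]), 'rod85': array([438.,  35.,  91.])}
```

View pics/w1.png

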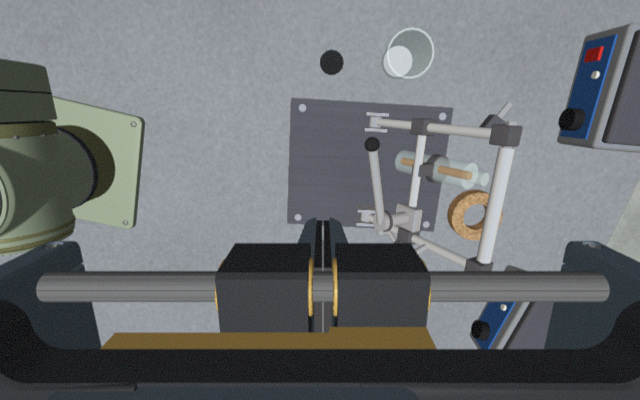

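The wrist view shows the foot at (372,143), hub near (390,222) and rail around (500,200), which agrees with the fit. The commanded path lowers the shut fingertips onto the rod, then follows its arc.

{"name": "send_rows", "arguments": {"targets": [[[0,0,0,0.06,0.022,-0.2,1],[0,0,0,0.06,0.022,-0.2,1],[0,0,0,0.06,0.022,-0.2,1],[0,0,0,0.06,0.022,-0.2,1],[0,0,0,0.06,0.022,-0.2,1],[0,0,0,0,0,0,1],[0,0,0,0,0,0,1]]]}}

```text
time_s: 4.3
ee_pos: [470.3, 136.9, 206.4]
ee_rot: [-179.9, 0.0, 103.3]
force: [0.6, 0.0, 1.8]
gripper_width: 0.6
gripper_force: 0.0
```

{"name": "send_rows", "arguments": {"targets": [[[0,0,0,-0.01,0,-0.06,1],[0,0,0,-0.01,0,-0.03,1],[0,0,0,-0.02,-0.005,-0.03,1],[0,0,0,-0.02,-0.005,-0.03,1],[0,0,0,0,0,0,1]]]}}

```text
time_s: 4.8
ee_pos: [458.0, 134.9, 176.4]
ee_rot: [179.9, -0.0, 103.3]
force: [-0.3, 1.5, 2.0]
gripper_width: 0.5
gripper_force: 1.1
```

{"name": "send_rows", "arguments": {"targets": [[[0,0,0,0,0,-0.04,1],[0,0,0,0,0,-0.04,1],[0,0,0,-0.02,-0.02,-0.04,1],[0,0,0,-0.02,-0.02,-0.04,1],[0,0,0,-0.02,-0.01,-0.03,1],[0,0,0,0,0,0,1]]]}}

```text
time_s: 5.4
ee_pos: [445.3, 124.1, 137.0]
ee_rot: [-179.9, 0.0, 103.2]
force: [0.5, -0.4, 1.2]
gripper_width: 0.6
gripper_force: 0.5
```

```bash
python3 - <<'E'
from h import *
print(env.state()["ee_pos"],env.state()["force"]);im,D=optics.grab_frame("wrist");save("w2.png",im)
for n in("leg_hub","leg_foot","rail"):print(n,[(round(r["conf"],2),np.round(r["at"])) for r in optics.place_of("wrist",n)[:2]])
c=wrist()
for q in(0,.3,.6,.9,1.84):P=scenepts(495.3,106.9,.189,q=q);print(q,np.round(proj(c,P["leg_foot"])),np.round(proj(c,P["leg_hub"])))
E
```

```text
[445.27772583 124.14007591 137.02368601] [ 0.49874798 -0.40299321  1.24381748]
leg_hub []
leg_foot [(0.56, array([296., 202.]))]
rail []
0 [371. 222.] [405. 369.]
0.3 [327. 201.] [405. 369.]
0.6 [297. 204.] [405. 369.]
0.9 [277. 220.] [405. 369.]
1.84 [260. 316.] [405. 369.]
```

View pics/w2.png

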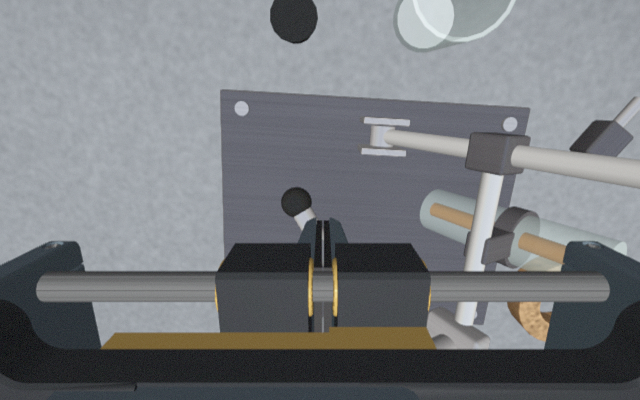

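The picture shows the foot at (296,202), which puts the leg at about 0.6 rad and following the fingers. I'll keep pushing over centre.

{"name": "send_rows", "arguments": {"targets": [[[0,0,0,-0.01,-0.02,-0.03,1],[0,0,0,-0.01,-0.02,-0.03,1],[0,0,0,-0.01,-0.03,-0.03,1],[0,0,0,-0.01,-0.03,-0.03,1],[0,0,0,0,0,0,1],[0,0,0,0,0,0,1],[0,0,0,0,0,0,1]]]}}

```text
time_s: 6.3
ee_pos: [438.9, 105.0, 114.2]
ee_rot: [179.9, -0.0, 103.2]
force: [0.8, 0.0, 0.5]
gripper_width: 0.4
gripper_force: 0.0
```

```bash
python3 - <<'E'
from h import *
print(env.state()["ee_pos"],env.state()["force"]);c=wrist();im,D=optics.grab_frame("wrist");save("w3.png",im)
optics.grab_frame("scene")
for cam,c in(("wrist",c),("scene",fixed("scene"))):
  for n in("leg_hub","leg_foot","rail"):print(cam,n,[(round(r["conf"],2),np.round(r["at"])) for r in optics.place_of(cam,n)[:2]])
  for q in(.9,1.2,1.5,1.84):P=scenepts(495.3,106.9,.189,q=q);print(q,np.round(proj(c,P["leg_foot"])),np.round(proj(c,P["leg_hub"])))
E
```

```text
[438.87052907 105.00874851 114.16892277] [0.78127361 0.0272733  0.52745498]
wrist leg_hub []
wrist leg_foot []
wrist rail []
0.9 [291. 205.] [440. 376.]
1.2 [276. 235.] [440. 376.]
1.5 [269. 270.] [440. 376.]
1.84 [268. 315.] [440. 376.]
scene leg_hub [(0.87, array([338., 208.]))]
scene leg_foot [(0.63, array([348., 195.]))]
scene rail [(0.76, array([337., 228.]))]
0.9 [372. 204.] [338. 206.]
1.2 [366. 202.] [338. 206.]
1.5 [358. 198.] [338. 206.]
1.84 [348. 194.] [338. 206.]
```

View pics/w3.png

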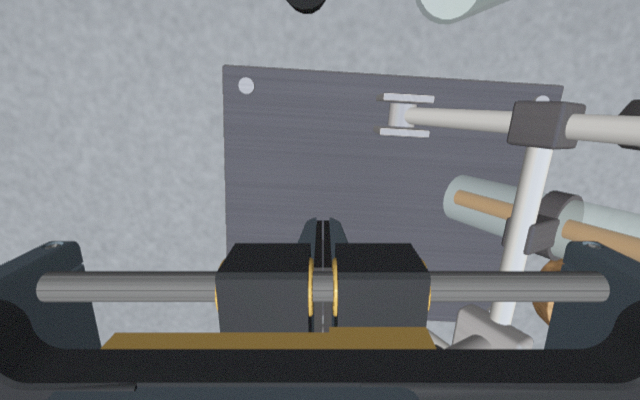

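The scene camera puts the foot at (348,195), which matches 1.84 rad, so the kickstand has snapped down. In the wrist view the foot has swung out of sight. Next comes the rail.

{"name": "send_rows", "arguments": {"targets": [[[0,0,0,-0.02,0.02,0.22,-1],[0,0,0,0,0,0.23,-1],[0,0,0,0,0,0.23,-1],[0,0,0,0,0,0.23,-1],[0,0,-0.02,0.22,0.01,0.06,-1],[0,0,0,0.22,0.01,0.06,-1],[0,0,0,0.22,0.01,0,-1],[0,0,0,0.22,0,0,-1],[0,0,0,0,0,0,-1],[0,0,0,0,0,0,-1]]]}}

```text
time_s: 7.7
ee_pos: [610.6, 114.9, 318.5]
ee_rot: [-179.8, -0.0, 101.4]
force: [-0.6, -0.7, 0.4]
gripper_width: 77.7
gripper_force: 0.0
```

```bash
python3 - <<'E'
from h import *
s=env.state();print(s["ee_pos"],s["ee_rot"],s["gripper_width"]);c=wrist();im,D=optics.grab_frame("wrist");save("w4.png",im)
for n in("leg_foot","rail"):print(n,[(round(r["conf"],2),np.round(r["at"]),dep(D,r["at"])) for r in optics.place_of("wrist",n)[:2]])
P=scenepts(495.3,106.9,.189,q=1.84);print({k:np.round(proj(c,v)) for k,v in P.items()})
E
```

```text
[610.55405729 114.85179529 318.50460687] [-1.79837860e+02 -1.16816239e-02  1.01435736e+02] 77.71365637258727
leg_foot [(0.76, array([166., 202.]), 418.009033203125)]
rail [(0.88, array([322., 185.]), 271.3658447265625)]
{'rail': array([323., 184.]), 'leg_hub': array([227., 211.]), 'leg_foot': array([165., 205.]), 'rod85': array([176., 206.])}
```

View pics/w4.png

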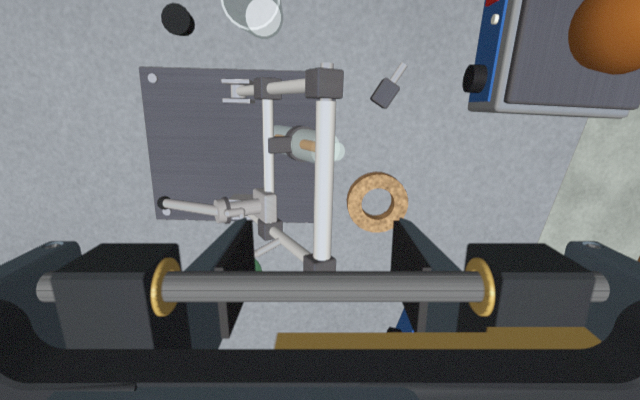

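The kickstand is down with its foot at (166,202), and the rail, centred at (322,185), lies between the open fingers. I'll descend and grip.

{"name": "send_rows", "arguments": {"targets": [[[0,0,0,0,0,-0.19,-1],[0,0,0,0,0,-0.19,-1],[0,0,0,0,0,-0.15,-1],[0,0,0,0,0,-0.06,-1],[0,0,0,0,0,0,-1],[0,0,0,0,0,0,1],[0,0,0,0,0,0,1],[0,0,0,0,0,0,1],[0,0,0,0,0,0,1],[0,0,0,0,0,0,1],[0,0,0,0,0,0,1]]], "grip_force": 25}}

```text
time_s: 8.95
ee_pos: [610.4, 114.9, 202.1]
ee_rot: [180.0, 0.0, 101.5]
force: [-0.2, -0.1, -0.2]
gripper_width: 45.9
gripper_force: 0.0
```

```bash
python3 - <<'E'
from h import *
s=env.state();p=s["ee_pos"];print(p,s["gripper_width"],s["gripper_force"],s["force"])
p0=scenepts(495.3,106.9,.189)["rail"]
for f in np.arange(.55,-.03,-.05):print(round(f,2),np.round(p+scenepts(495.3,106.9,.189,f=f)["rail"]-p0,1))
print(np.round(p+scenepts(495.3,106.9,.189,f=0)["rail"]-p0,1))
E
```

```text
[610.4274889  114.91694662 202.12778178] 45.87654739102786 0.0 [-0.18659591 -0.1156529  -0.22549924]
0.55 [610.4 114.9 202.1]
0.5 [601.1 113.1 207.6]
0.45 [591.5 111.3 212.7]
0.4 [581.6 109.4 217.2]
0.35 [571.6 107.5 221.2]
0.3 [561.3 105.5 224.7]
0.25 [550.9 103.5 227.7]
0.2 [540.4 101.5 230.2]
0.15 [529.8  99.5 232.1]
0.1 [519.1  97.4 233.5]
0.05 [508.3  95.4 234.3]
-0.0 [497.5  93.3 234.6]
[497.5  93.3 234.6]
```

{"name": "send_rows", "arguments": {"targets": [[[0,0,0,0,0,0,1],[0,0,0,0,0,0,1],[0,0,0,0,0,0,1],[0,0,0,0,0,0,1],[0,0,0,0,0,0,1],[0,0,0,0,0,0,1]]]}}

```text
time_s: 9.55
ee_pos: [610.7, 115.0, 202.0]
ee_rot: [180.0, -0.0, 101.4]
force: [0.7, 0.3, -0.7]
gripper_width: 15.0
gripper_force: 25.0
```

{"name": "send_rows", "arguments": {"targets": [[[0,0,0,-0.047,-0.009,0.028,1],[0,0,0,-0.048,-0.009,0.025,1],[0,0,0,-0.05,-0.01,0.022,1],[0,0,0,-0.05,-0.01,0.02,1],[0,0,0,-0.051,-0.01,0.017,1],[0,0,0,-0.052,-0.01,0.015,1],[0,0,0,-0.052,-0.01,0.0125,1],[0,0,0,-0.053,-0.01,0.0095,1],[0,0,0,-0.053,-0.01,0.007,1],[0,0,0,0,0,0,1],[0,0,0,0,0,0,1]]]}}

```text
time_s: 10.65
ee_pos: [517.7, 98.6, 233.7]
ee_rot: [180.0, -0.2, 101.4]
force: [1.6, 6.1, -0.6]
gripper_width: 15.7
gripper_force: 25.0
```

{"name": "send_rows", "arguments": {"targets": [[[0,0,0,-0.027,-0.004,0.002,1],[0,0,0,-0.027,-0.004,0.001,1],[0,0,0,-0.027,-0.004,0,1],[0,0,0,0,0,0,1],[0,0,0,0,0,0,1]]]}}

```text
time_s: 11.15
ee_pos: [502.3, 95.9, 234.6]
ee_rot: [179.9, -0.1, 101.4]
force: [1.7, 6.1, 1.6]
gripper_width: 15.4
gripper_force: 25.0
```

{"name": "send_rows", "arguments": {"targets": [[[0,0,0,-0.02,-0.002,0,1],[0,0,0,0,0,0,1],[0,0,0,0,0,0,1]]]}}

```text
time_s: 11.45
ee_pos: [498.8, 95.2, 234.6]
ee_rot: [179.9, -0.1, 101.4]
force: [1.3, 6.1, 3.1]
gripper_width: 15.1
gripper_force: 25.0
```

{"name": "send_rows", "arguments": {"targets": [[[0,0,0,-0.015,-0.002,0,1],[0,0,0,0,0,0,1],[0,0,0,0,0,0,1]]]}}

```text
time_s: 11.75
ee_pos: [496.5, 94.8, 234.6]
ee_rot: [179.8, -0.1, 101.4]
force: [3.5, 5.6, 1.5]
gripper_width: 15.7
gripper_force: 25.0
```

```bash
python3 - <<'E'
from h import *
s=env.state();print(s["time_s"],s["ee_pos"],s["force"],s["gripper_force"])
for cam in("scene","top"):
  im,D=optics.grab_frame(cam);c=fixed(cam)
  if cam=="scene": save("s5.png",cv2.resize(im[140:300,220:460],None,fx=3,fy=3,interpolation=3))
  for n in("leg_hub","leg_foot","rail"):print(cam,n,[(round(r["conf"],2),np.round(r["at"],1)) for r in optics.place_of(cam,n)[:2]])
  for f in(.15,0,-.1):print(f,{k:np.round(proj(c,v),1) for k,v in scenepts(495.3,106.9,.189,f=f,q=1.84).items()})
E
```

```text
11.75 [496.49767965  94.84939373 234.64135304] [3.54703502 5.57476164 1.53432852] 24.96259868144989
scene leg_hub [(0.8, array([346.2, 194.2]))]
scene leg_foot []
scene rail [(0.61, array([358.6, 192.8]))]
0.15 {'rail': array([351.7, 198.6]), 'leg_hub': array([344.9, 197.2]), 'leg_foot': array([349.1, 198.5]), 'rod85': array([348.4, 197.8])}
0 {'rail': array([357.1, 189.9]), 'leg_hub': array([347. , 194.9]), 'leg_foot': array([348.8, 201.1]), 'rod85': array([348.6, 199.4])}
-0.1 {'rail': array([360.5, 184.7]), 'leg_hub': array([348.3, 193.7]), 'leg_foot': array([348.4, 203. ]), 'rod85': array([348.6, 200.7])}
top leg_hub [(0.54, array([311.6, 228.5])), (0.53, array([272.5, 168.5]))]
top leg_foot [(0.53, array([321. , 243.7])), (0.27, array([252.5, 218.2]))]
top rail []
0.15 {'rail': array([291.2, 207.5]), 'leg_hub': array([311.5, 225.1]), 'leg_foot': array([319.2, 242.1]), 'rod85': array([317.6, 238.9])}
0 {'rail': array([292.7, 217.6]), 'leg_hub': array([312.3, 229.5]), 'leg_foot': array([319.3, 241.8]), 'rod85': array([317.9, 239.6])}
-0.1 {'rail': array([293.8, 224.4]), 'leg_hub': array([312.8, 232.2]), 'leg_foot': array([319.3, 241.2]), 'rod85': array([318. , 239.8])}
```

View pics/s5.png

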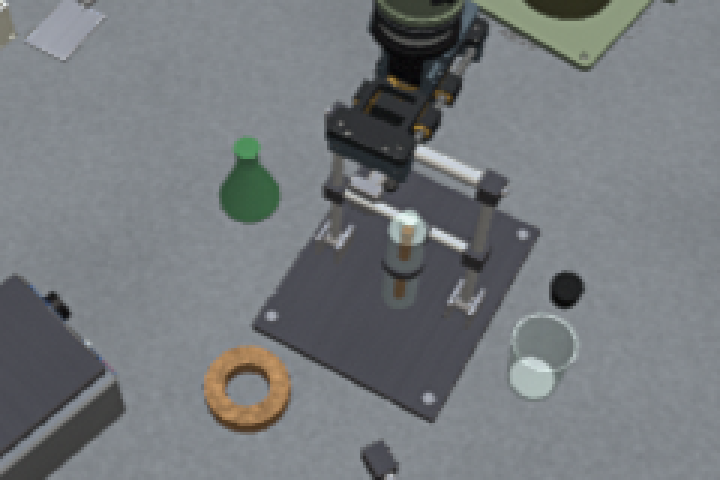

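The frame stands upright in the gripper's hold, with the hub at (346,194) matching a lean of about 0 to 0.03 rad. A small further push will confirm the foot is seated.

{"name": "send_rows", "arguments": {"targets": [[[0,0,0,-0.02,-0.004,0,1],[0,0,0,0,0,0,1],[0,0,0,0,0,0,1],[0,0,0,0,0,0,1]]]}}

```text
time_s: 12.55
ee_pos: [495.4, 94.6, 234.7]
ee_rot: [179.5, -0.1, 101.4]
force: [9.3, 6.3, -2.8]
gripper_width: 15.4
gripper_force: 25.0
```

The tool moved only about 1 mm of the 4 mm commanded and the force rose by about 6 N, so the foot is on the plate. I'll hold briefly and hand in.

{"name": "send_rows", "arguments": {"targets": [[[0,0,0,0,0,0,1],[0,0,0,0,0,0,1],[0,0,0,0,0,0,1],[0,0,0,0,0,0,1],[0,0,0,0,0,0,1]]]}}

```text
time_s: 13.05
ee_pos: [495.4, 94.6, 234.7]
ee_rot: [179.5, -0.1, 101.4]
force: [9.3, 6.6, -1.3]
gripper_width: 15.5
gripper_force: 25.0
```

```bash
python3 -c "
from workcell import env
print(env.state()['ee_pos'],env.state()['force']);print(env.job_done())"
```

```text
[495.36409758  94.62647445 234.69274213] [ 9.26240915  6.60835497 -1.28683984]
the job is handed in; nothing more can be done
None
```

I handed the job in at about 13 s with the kickstand snapped down, the frame upright, its foot on the base plate and the gripper still holding the top rail; no verdict came back.

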